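Clamp a moulded disc on the infrared spectrometer's crystal

TASK

Swing the spectrometer's clamp arm over the disc that lies on the crystal until the arm stands against its stop, then screw the clamp knob down, following it as it sinks, until the spring pin presses the disc on the crystal with about 60 N. Do not overload the disc, do not drag, lift or tilt the instrument, which stands loose on its feet, and leave the other two discs and the things on the bench where they are.

Things in the scene. Friction and masses are not known exactly. Their poses are not given: they have to be found in the camera images.
- clamp_arm (a joint): Swing angle of the grey clamp arm (rad) about its upright column: 0 = home over the crystal, against its stop; it grows counter-clockwise seen from above, at most 1.5; it starts swung aside. It swings level with a friction of about 0.12 N m and stays where it is left. Turning the knob clockwise presses the arm onto its stop.
- column_top (a point): Point on the clamp arm's column axis, at the top of the column, 56 mm above the sampling plate, 3 mm above the arm. Its axes turn with the arm: its -x axis points along the arm to the spindle axis, 85 mm away. Arm 21 mm wide, its head 34 mm across, top of the head 57 mm above the plate.
- crystal (a point): Centre of the crystal, in the plane of the level steel sampling plate, 70 mm above the bench: the spindle axis stands over it when the arm is home. Its x axis points to the column axis, 85 mm away; y to the left seen from the front. The disc to clamp lies on it, within 3 mm of centre; two other discs wait 50 to 65 mm to its left and right. 
- instrument: White bench spectrometer, a box 186 x 196 x 70 mm (x, y, z), with the steel sampling plate on top and the clamp column at its back; origin at the centre of its underside. With the clamp it weighs about 3 kg and stands loose on four rubber feet: a sideways push or an upward pull of more than about 15 N at the knob can shift or tip it.
- knob_top (a point): Centre of the top of the clamp knob, on the spindle axis. Black fluted round knob, 40 mm across (37 mm between flutes), 28 mm high; below it bare thread for 10 mm or more, then the arm's head. Steep right-hand thread, 20 mm a turn: clockwise from above lowers knob and pin together, 3.18 mm a radian. Steady friction 0.25 N m holds it when let go; at rest it masks that much torque either way.
- spindle: Clamp spindle with knob and pin. Origin on its axis at the lower end of the unloaded pin (8 mm flat end), 97 mm below the knob's top, 12 to 14 mm above the plate at the start; z up, does not turn. The pin is sprung: after it touches, its force grows by about 17 N per mm of spindle travel (55 N a radian); each 10 N adds 0.032 N m to the knob's torque. Let go, it keeps at most 78 N.
- disc_white: White moulded plastic disc, 26 mm across with a small gate stub at its rim, lying flat on the sampling plate; one of three of different, unmeasured thickness between 3 and 11 mm. Origin at the centre of its underside. In each run another one lies on the crystal; the other two wait beside it.
- disc_blue: Blue moulded plastic disc, 26 mm across with a small gate stub at its rim, lying flat on the sampling plate; one of three of different, unmeasured thickness between 3 and 11 mm. Origin at the centre of its underside. In each run another one lies on the crystal; the other two wait beside it.
- disc_black: Black moulded plastic disc, 26 mm across with a small gate stub at its rim, lying flat on the sampling plate; one of three of different, unmeasured thickness between 3 and 11 mm. Origin at the centre of its underside. In each run another one lies on the crystal; the other two wait beside it.
- petri_dish: Small round glass petri dish, 62 mm across, 14 mm high, a bystander. Origin at the centre of its underside.
- forceps: Thin steel forceps, 135 mm long, lying on the bench, a bystander. Origin at the centre of its underside.
- wash_bottle: White wash bottle with a red cap and bent spout, 228 mm high, a bystander. Origin at the centre of its underside.
- reagent_amber: Amber reagent bottle with a black cap, 56 mm across, 104 mm high, a bystander. Origin at the centre of its underside.

How it is judged:
By the outcome, as a careful person would: the job done as asked, in the order asked, and still so for the second after the job is handed in, with the robot touching nothing.
It also fails if it takes over 72 s, if anything falls off the work surface, if the arm or the gripper's body presses on something with over 40 N, if the wrist force passes 120 N, or if a joint passes its speed limit or range.

ROBOT

A 6-joint arm with a two-finger parallel gripper is mounted at the origin on a cart in front of the work surface, level with it; the furniture and walls round the work are solid. World frame = base frame: x ahead of the robot, y to its left, z up, the work surface at z = 0. Lengths are in m, angles in rad, forces in N, time in s.
With the tool pointing down it reaches from about 0.325 to 1 m from the base axis. Payload 5.1 kg.
Tool frame: the origin (TCP) lies between the finger pads; the fingertips stand 11 mm ahead of it and the grasp point (between the pads) lies 8 mm behind it; z points along the fingers, y is the line along which they close (so a half turn about z gives the same grasp; the last joint's range is limited). The gripper opens to 85 mm and grips with 20 to 120 N. Pads are 22 mm wide; open, the fingers measure 114 mm over their backs; the gripper's body (76 mm by 85 mm) begins 54 mm behind the grasp point. The pads swing forward as they close: fully open they stand 13 mm farther back than shut.
Start: joints at [-1.331, 0.124, 1.65, -0, 1.367, -0.083], TCP at [0.206, -0.616, 0.242] pointing down, gripper open.
Joint ranges: [-2.61, 2.61], [-1.02, 2.33], [0.03, 2.71], [-1.35, 4.49], [0.32, 2.68], [-2.91, 2.91]. Speed limits (rad/s): [2.57, 2.57, 3.14, 3.14, 3.14, 3.14].

INTERFACE

Orientations are given as a unit quaternion [w, x, y, z].
In Python, from station import arm gives the robot as it stands.
- The arm moves only by the shell command python3 shift.py, which reads ROWS from standard input. ROWS is one flat JSON list of numbers that holds 1 to 10 rows one after another, with no inner brackets; each row has 7 numbers: dx, dy, dz in units of 20 mm, then a rotation vector rx, ry, rz in units of 0.2 rad, then the finger opening in m; each row is the pose to reach, as a shift and turn from the pose commanded when the command began, along the tool's axes at that moment; what a row does not reach only later rows make up. A row lasts 1/12 s, in which the tool goes at most 0.0417 m and 0.125 rad, less where a joint would pass 70% of its speed; a pose out of reach is approached as far as the arm can. The fingers move at their own pace and stop on an object; the grip force is fixed at half the most. Time passes only in rows, so rows that do not move let the fingers close. It prints the time, the measured TCP pose, the force, the opening and the grip force at its end. Input that does not fit is refused with a message, and nothing moves.
- arm.observe(): the state, without advancing time (a new reading comes with each control period).
- arm.capture(name): name is "scene" or "top" or "wrist"; returns a dict with "image" (400x640x3 uint8, red, green, blue), "range_z" (400x640 float32, m along the optical axis (not along the pixel's ray), 0 where there is no reading), "mtx" (3x3 intrinsics, pixels), "world_to_cam" (4x4, takes a point from world to camera coordinates); the wrist camera has in their place "hand_eye" (4x4, takes a point from camera to tool coordinates, whose origin is the TCP and whose axes are the flange's). Camera axes: x right, y down, z forward; pixel columns grow to the right and rows downward; lengths in m; the calibration is good to about 2 mm. The wrist camera is an equidistant fisheye: a pixel r from the principal point sees the ray r / f radians off the axis. A picture is of the moment at which its call begins: read the wrist's pose just before it.
- arm.finish_job(): hands the job in; it is judged then, once.
The state is a dict: "time_s": time; "joint_positions": joint angles; "qvel": joint speeds; "joint_torque": joint torques, N m; "eef_pos": TCP position; "ee_rot": TCP orientation; "wrist_force": force on the tool from outside, world axes, zero at the start; "wrist_torque": the same for the moment, N m; "grip_width": finger opening in m; "grip_force": force on a finger pad.
Only numpy, scipy, OpenCV 4.12 (cv2) and the standard library are available. Lean on these libraries where they do the work, as an engineer would, in place of code of your own. Each camera call takes 0.05 s, during which the arm holds its last target. There are 200 camera calls.

## Working session

There is one attempt and no reset: what is moved stays moved. The work goes in short steps, Python scripts to look and compute and a shell command to move; the robot and the scene stay as the last step left them, time stands still between calls to the robot, and variables do not carry over. Pictures are saved under pics/ and viewed, at most 10 in all, crops included, and the job is handed in when it is done.

```bash
ls; mkdir -p pics
python3 - <<'E'
from station import arm
import cv2,numpy as np
s=arm.observe(); print({k:np.round(v,3).tolist() for k,v in s.items()})
for n in ["scene","top"]:
    c=arm.capture(n); cv2.imwrite(f"pics/{n}0.png",c["image"][:,:,::-1]); np.savez(f"{n}0.npz",**c)
    print(n,c["mtx"].round(1).tolist(),np.linalg.inv(c["world_to_cam"]).round(3).tolist())
E
```

```text
pics
shift.py
station.py
{'time_s': 0.0, 'joint_positions': [-1.331, 0.125, 1.652, -0.0, 1.367, -0.083], 'qvel': [0.001, -0.0, 0.0, 0.001, 0.001, 0.001], 'joint_torque': [0.001, -42.361, -36.545, 0.0, 0.007, 0.0], 'eef_pos': [0.206, -0.616, 0.241], 'ee_rot': [-0.001, 0.987, 0.161, -0.0], 'wrist_force': [-0.479, -0.42, -0.734], 'wrist_torque': [0.009, -0.06, 0.052], 'grip_force': 0.0, 'grip_width': 0.085}
scene [[482.1, 0.0, 321.5], [0.0, 482.1, 194.9], [0.0, 0.0, 1.0]] [[0.976, 0.117, -0.184, 0.794], [0.218, -0.46, 0.861, -0.871], [0.016, -0.88, -0.475, 0.646], [0.0, 0.0, 0.0, 1.0]]
top [[386.2, 0.0, 316.3], [0.0, 386.2, 200.6], [0.0, 0.0, 1.0]] [[-0.019, -0.984, 0.179, 0.408], [-1.0, 0.021, 0.009, 0.088], [-0.013, -0.179, -0.984, 1.086], [0.0, 0.0, 0.0, 1.0]]
```

View pics/scene0.png

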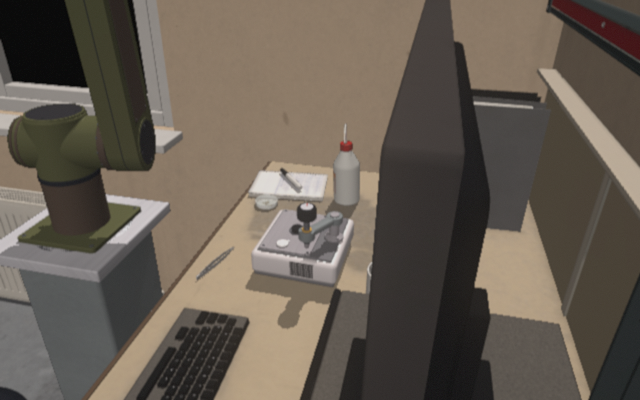

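View pics/top0.png

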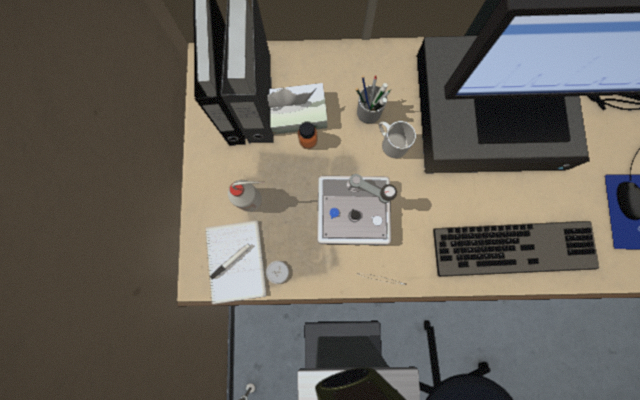

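The scene view shows the spectrometer at about (303,243), with its black knob at (307,211) and the wash bottle behind it. In the top view the column is at (355,183) and the knob, swung right, at (388,192). The black disc lies on the crystal at (355,214), with blue at (334,212) and white at (376,220).

```bash
cat > h.py <<'E'
import numpy as np,cv2
def cloud(c):
    K=c["mtx"];z=c["range_z"];v,u=np.mgrid[:400,:640]
    p=np.stack([(u-K[0,2])/K[0,0]*z,(v-K[1,2])/K[1,1]*z,z],-1)
    T=np.linalg.inv(c["world_to_cam"]);w=p@T[:3,:3].T+T[:3,3];w[z==0]=np.nan;return w
def ray(c,u,v,h):
    K=c["mtx"];T=np.linalg.inv(c["world_to_cam"]);d=T[:3,:3]@[(u-K[0,2])/K[0,0],(v-K[1,2])/K[1,1],1]
    return T[:3,3]+d*(h-T[2,3])/d[2]
E
python3 - <<'E'
from h import *
for n in ["top","scene"]:
    c=dict(np.load(n+"0.npz")); w=cloud(c); 
    roi=(abs(w[...,0]-.38)<.16)&(abs(w[...,1]+.02)<.18)
    for lo,hi in [(-.01,.01),(.06,.08),(.085,.11),(.115,.14),(.155,.2)]:
        m=roi&(w[...,2]>lo)&(w[...,2]<hi)
        p=w[m]
        if len(p)>5:
            r=cv2.minAreaRect(p[:,:2].astype(np.float32)*1000)
            vu=np.argwhere(m); print(n,lo,hi,len(p),np.median(p,0).round(4),p.max(0).round(4),p.min(0).round(4),np.round(r[0],1),np.round(r[1],1),round(r[2],1),vu.min(0),vu.max(0))
c=dict(np.load("top0.npz"))
cv2.imwrite("pics/t_crop.png",cv2.resize(c["image"][165:255,305:415,::-1],None,fx=6,fy=6,interpolation=cv2.INTER_CUBIC))
c=dict(np.load("scene0.npz"))
cv2.imwrite("pics/s_crop.png",cv2.resize(c["image"][195:285,245:360,::-1],None,fx=6,fy=6,interpolation=cv2.INTER_CUBIC))
E
```

```text
top -0.01 0.01 8737 [ 0.4111 -0.025  -0.0007] [0.5399 0.16   0.0093] [ 0.32   -0.1999 -0.0096] [429.9 -20. ] [219.9 359.9] 0.0 [222 295] [303 427]
top 0.06 0.08 1520 [ 0.511  -0.0025  0.0685] [0.54   0.0928 0.0778] [ 0.4772 -0.0955  0.06  ] [508.5  -1.3] [ 62.8 188.4] 0.0 [219 319] [243 390]
scene -0.01 0.01 6770 [ 0.4104 -0.0967  0.0009] [0.5399 0.1599 0.01  ] [ 0.3219 -0.2    -0.0047] [430.9 -20. ] [359.9 218. ] 90.0 [210 162] [313 280]
scene 0.06 0.08 1101 [ 0.5129 -0.0285  0.0702] [0.54   0.0964 0.0767] [ 0.4805 -0.0981  0.06  ] [510.2  -0.8] [194.5  59.5] 90.0 [209 252] [257 296]
```

View pics/t_crop.png

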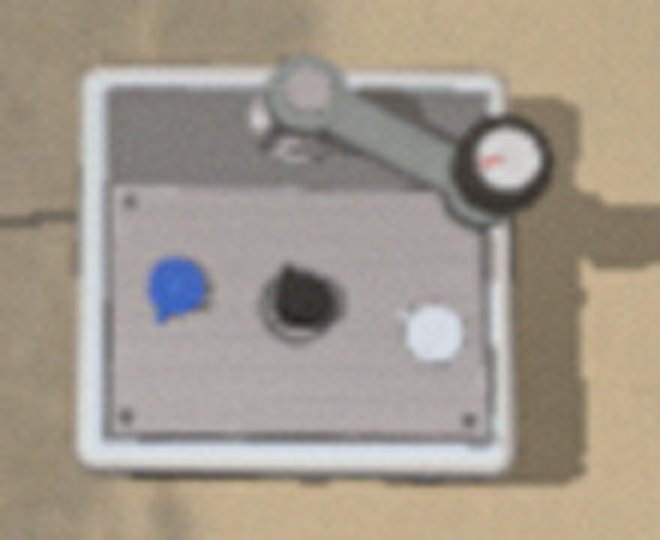

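View pics/s_crop.png

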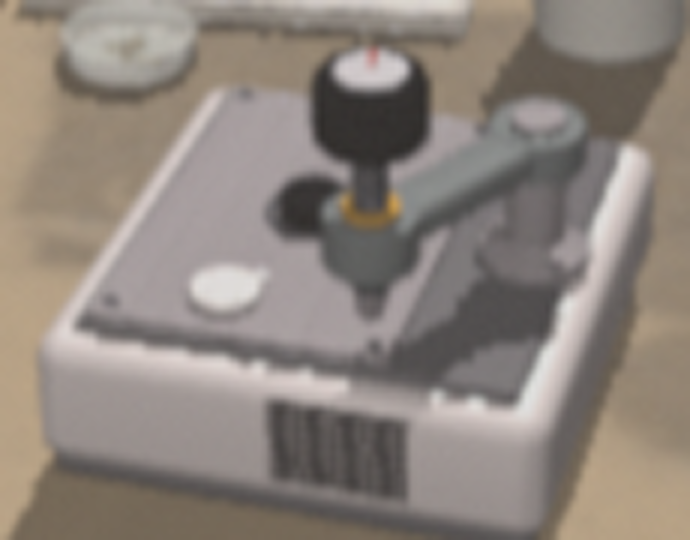

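The top crop shows the column top at (303,89), the knob's white cap at (505,157) and the black disc on the crystal ring at about (302,303). The scene crop shows the knob clear above the head, with the pin above the plate.

Run:
```python
from h import *
c=dict(np.load("top0.npz")); w=cloud(c); im=cv2.cvtColor(c["image"],cv2.COLOR_RGB2HSV)
f=lambda u,v,h:ray(c,305+(u+.5)/6-.5,165+(v+.5)/6-.5,h).round(4)
col=f(303,89,.126);kn=f(505,157,.18);cr=f(302,303,.07)
print("col",col,"knob",kn,"cry",cr,"d",np.linalg.norm((col-kn)[:2]),np.linalg.norm((col-cr)[:2]))
for n,P in dict(fl=(82,465),fr=(510,470),bl=(85,70),br=(505,70),plFL=(112,437),plFR=(488,441),plBL=(112,185)).items(): print(n,f(*P,.07))
for n in ["top","scene"]:
    c=dict(np.load(n+"0.npz")); w=cloud(c)
    m=(abs(w[...,0]-.57)<.13)&(abs(w[...,1]+.0)<.14)
    for lo,hi in [(.066,.0725),(.0735,.09),(.12,.135),(.165,.2)]:
        k=m&(w[...,2]>lo)&(w[...,2]<hi);p=w[k]
        if len(p)>3:
            r=cv2.minAreaRect(p[:,:2].astype(np.float32)*1000);print(n,lo,len(p),np.median(p,0).round(4),np.round(r[0],1),np.round(r[1],1),round(r[2],1))
    # white cap: bright low-sat pixels at top
    hsv=cv2.cvtColor(c["image"],cv2.COLOR_RGB2HSV)
    k=m&(w[...,2]>.165)&(w[...,2]<.2)&(hsv[...,2]>150); vu=np.argwhere(k)
    if len(vu): print("cap",vu.mean(0),w[k].mean(0).round(4), ray(c,vu[:,1].mean(),vu[:,0].mean(),.18).round(4))
```

```text
col [ 0.6354 -0.0026  0.126 ] knob [ 0.593  -0.0768  0.18  ] cry [ 0.5516 -0.0038  0.07  ] d 0.08545993213196461 0.08380859144503025
fl [0.4822 0.0949 0.07  ]
fr [ 0.4762 -0.0916  0.07  ]
bl [0.6596 0.0899 0.07  ]
br [ 0.6554 -0.0989  0.07  ]
plFL [0.4942 0.0815 0.07  ]
plFR [ 0.4891 -0.0827  0.07  ]
plBL [0.6066 0.0789 0.07  ]
top 0.066 2705 [0.5586 0.0052 0.069 ] [571.   -3.7] [178.9 165.1] 88.8
top 0.0735 223 [ 0.5552 -0.0006  0.0767] [559.6 -11.7] [151.8 109.6] 57.7
top 0.12 269 [ 0.6229 -0.0205  0.1225] [611.9 -39.3] [115.8  33.8] 55.8
top 0.165 205 [ 0.5907 -0.0772  0.1776] [592.7 -77.3] [37.5 37. ] 50.4
cap [190.90909091 389.28571429] [ 0.5929 -0.0783  0.1786] [ 0.5926 -0.078   0.18  ]
scene 0.066 1972 [ 0.5611 -0.0368  0.0699] [574.6  -5.3] [175.1 165.9] 88.9
scene 0.0735 271 [ 0.5967 -0.0134  0.0767] [576.4 -13.4] [137.  157.6] 85.4
scene 0.12 393 [ 0.6152 -0.0453  0.1236] [615.8 -40.6] [119.4  34.7] 59.5
scene 0.165 251 [ 0.5965 -0.0869  0.1779] [595.7 -78.4] [38.4 38.7] 36.9
cap [206.04615385 306.46153846] [ 0.595  -0.0783  0.1799] [ 0.5951 -0.0786  0.18  ]
```

Careful with the scale: shifts go in units of 20 mm and turns go in units of 0.2 rad. That gives: 0.337 m is 16.85, 0.304 m is 15.2, -1.25 rad is -6.25.

```bash
echo '[1.7,-1.2,-1,0,0,-0.625,0.085,3.4,-2.4,-1.5,0,0,-1.25,0.085,5.1,-3.6,-1.5,0,0,-1.875,0.085,6.75,-4.85,-1.5,0,0,-2.5,0.085,8.5,-6.05,-1.5,0,0,-3.125,0.085,10,-7.25,-1.5,0,0,-3.75,0.085,11.8,-8.5,-1.5,0,0,-4.375,0.085,13.5,-9.7,-1.5,0,0,-5,0.085,15.2,-10.9,-1.5,0,0,-5.625,0.085,16.85,-12.1,-1.5,0,0,-6.25,0.085]' | python3 shift.py
cat >> h.py <<'E'
from scipy.spatial.transform import Rotation as R
def pose(s): q=np.array(s["ee_rot"]); return np.array(s["eef_pos"]),R.from_quat(q[[1,2,3,0]])
def yang(r): y=r.as_matrix()[:,1]; return np.arctan2(y[1],y[0])
def goto(s,xyz,ya):
    p,r=pose(s); x=np.array([np.cos(ya+np.pi/2),np.sin(ya+np.pi/2),0]);z=np.array([0,0,-1.]);t=R.from_matrix(np.c_[x,np.cross(z,x),z])
    return r.inv().apply(np.array(xyz)-p).round(4),(r.inv()*t).as_rotvec().round(3)
E
python3 - <<'E'
from station import arm
from h import *
s=arm.observe();p,r=pose(s);print(p,yang(r),s["joint_positions"],goto(s,[.594,-.078,.265],2.638))
E
```

```text
time_s: 0.93
eef_pos: [0.4474, -0.2811, 0.2719]
ee_rot: [-0.0, 0.704, 0.71, -0.0]
wrist_force: [1.7, 0.2, -0.7]
grip_width: 0.0846
grip_force: 0.0
[ 0.4473832  -0.28110995  0.27194962] 0.007970100934927091 [-6.62629620e-01 -1.64929979e-01  1.88483763e+00  2.26682899e-05
  1.42197972e+00 -6.70603063e-01] (array([0.2019, 0.1482, 0.007 ]), array([ 0.  , -0.  , -2.63]))
```
Hmm: yang = 0.008 with j1=-.663, j6=-.67: yang = j1 - j6 ✓..., so y angle 2.638 wants j6=-2.77. Rotation remaining -2.63. OK ~21 rows. Continue: 10 rows to rz -1.25 and position; then more. Keep it at hover.

In the tool's units: 0.202 m is 10.1, 0.17 m is 8.5, -1.25 rad is -6.25.

```bash
echo '[1.7,1.25,0.05,0,0,-0.625,0.085,3.4,2.5,0.1,0,0,-1.25,0.085,5,3.75,0.2,0,0,-1.875,0.085,6.75,5,0.25,0,0,-2.5,0.085,8.5,6.25,0.3,0,0,-3.125,0.085,10.1,7.4,0.35,0,0,-3.75,0.085,10.1,7.4,0.35,0,0,-4.375,0.085,10.1,7.4,0.35,0,0,-5,0.085,10.1,7.4,0.35,0,0,-5.625,0.085,10.1,7.4,0.35,0,0,-6.25,0.085]' | python3 shift.py
echo '[0,0,0,0,0,-0.625,0.085,0,0,0,0,0,-1.25,0.085,0,0,0,0,0,-1.875,0.085,0,0,0,0,0,-2.5,0.085,0,0,0,0,0,-3.125,0.085,0,0,0,0,0,-3.75,0.085,0,0,0,0,0,-4.375,0.085,0,0,0,0,0,-5,0.085,0,0,0,0,0,-5.625,0.085,0,0,0,0,0,-6.25,0.085]' | python3 shift.py
```

Run:
```python
from station import arm
from h import *
s=arm.observe();p,r=pose(s);print(p,yang(r),s["joint_positions"],goto(s,[.594,-.078,.159],2.638))
c=arm.capture("wrist");np.savez("wrist0.npz",**c,p=p,q=s["ee_rot"]);cv2.imwrite("pics/w0.png",c["image"][:,:,::-1]);print(c["mtx"],c["hand_eye"])
```

```text
time_s: 1.77
eef_pos: [0.5943, -0.0801, 0.2645]
ee_rot: [-0.001, 0.155, 0.988, 0.0]
wrist_force: [0.0, 0.6, -0.2]
grip_width: 0.0847
grip_force: 0.0
time_s: 2.6
eef_pos: [0.5941, -0.0807, 0.2646]
ee_rot: [-0.0, -0.452, 0.892, 0.0]
wrist_force: [-1.4, 0.4, 0.0]
grip_width: 0.0853
grip_force: 0.0
[ 0.59405677 -0.08071788  0.2646146 ] 2.508198972260898 [-2.24580581e-01  1.27956627e-03  1.74114286e+00  1.57191774e-05
  1.40036460e+00 -2.73278248e+00] (array([-0.0022,  0.0015,  0.1056]), array([ 0.001, -0.   , -0.13 ]))
[[309.70691629   0.         319.5095132 ]
 [  0.         309.70691629 202.00251325]
 [  0.           0.           1.        ]] [[-3.40051867e-04 -9.60767841e-01 -2.77353639e-01  7.20147198e-02]
 [ 9.99999942e-01 -3.34844151e-04 -6.61406689e-05 -3.21899978e-04]
 [-2.93244160e-05 -2.77353645e-01  9.60767898e-01 -1.31712365e-01]
 [ 0.00000000e+00  0.00000000e+00  0.00000000e+00  1.00000000e+00]]
```

View pics/w0.png

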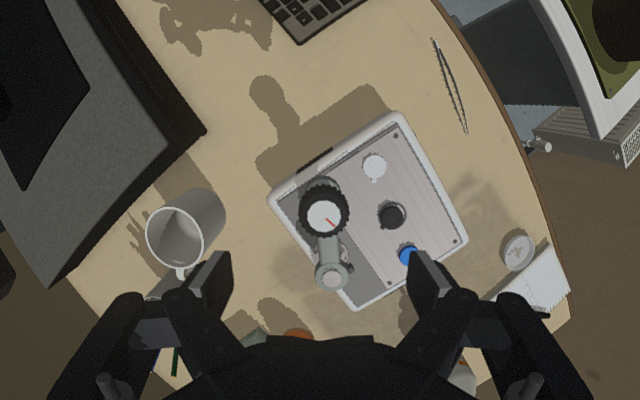

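The wrist view shows the knob cap at (324,215), the column top at (333,277), the black disc on the crystal at (391,215), blue at (407,255) and white at (374,166). The mug is left of the fingers and lower.

```bash
cat >> h.py <<'E'
def wray(c,p,r,u,v,h):
    K=c["mtx"];dx,dy=u-K[0,2],v-K[1,2];a=np.hypot(dx,dy);th=a/K[0,0]
    d=np.array([np.sin(th)*dx/a,np.sin(th)*dy/a,np.cos(th)])
    H=c["hand_eye"];o=p+r.apply(H[:3,3]);d=r.apply(H[:3,:3]@d);return o+d*(h-o[2])/d[2]
def blob(mask,u,v,rad):
    m=mask.astype(np.uint8);yy,xx=np.mgrid[:400,:640];m[np.hypot(xx-u,yy-v)>rad]=0
    k=max(cv2.findContours(m,cv2.RETR_EXTERNAL,cv2.CHAIN_APPROX_NONE)[0],key=cv2.contourArea);return cv2.fitEllipse(cv2.convexHull(k))
E
python3 - <<'E'
from h import *
c=dict(np.load("wrist0.npz"));p,r=c["p"],R.from_quat(c["q"][[1,2,3,0]])
V=cv2.cvtColor(c["image"],cv2.COLOR_RGB2HSV)
for n,m,u,v,rad,h in [("cap",(V[...,2]>140),324,215,19,.179),("knob",(V[...,2]<75)|((V[...,2]>140)&(np.hypot(*np.meshgrid(np.arange(640)-324,np.arange(400)-215))<20)),324,213,30,.172),
  ("col",(V[...,2]>125),332,278,11,.126),("black",V[...,2]<60,392,216,18,.077),("white",V[...,2]>185,374,166,16,.075),("blue",V[...,1]>120,407,255,16,.075)]:
    e=blob(m,u,v,rad);print(n,np.round(e[0],1),np.round(e[1],1),wray(c,p,r,*e[0],h).round(4))
for n,u,v in [("hole FL?",450,240),("",395,135)]: print(n,wray(c,p,r,u,v,.07).round(4))
z=c["range_z"];print("range knob",z[215,324],"col",z[277,333])
E
```

```text
cap [323.6 215.8] [31.1 32.9] [ 0.5926 -0.078   0.179 ]
knob [322.7 210.9] [51.5 54.6] [ 0.5921 -0.0796  0.172 ]
col [332.6 278.8] [19.3 21.8] [ 0.6346 -0.0038  0.126 ]
black [389.9 217.1] [23.4 25. ] [ 0.5535 -0.0043  0.077 ]
white [374.6 167.9] [20.7 25.8] [ 0.537  -0.0599  0.075 ]
blue [408.7 255.2] [18.5 20.4] [0.5601 0.0512 0.075 ]
hole FL? [0.5076 0.0702 0.07  ]
 [ 0.4981 -0.0752  0.07  ]
range knob 0.22812447 col 0.30256957
```

```bash
echo '[-0.1,0.12,1.5,0,0,0,0.085,-0.1,0.12,3,0,0,0,0.085,-0.1,0.12,4.25,0,0,0,0.085,-0.1,0.12,5.25,0,0,0,0.085,-0.1,0.12,5.25,0,0,0,0.06,-0.1,0.12,5.25,0,0,0,0.056,-0.1,0.12,5.25,0,0,0,0.056,-0.1,0.12,5.25,0,0,0,0.056]' | python3 shift.py
python3 - <<'E'
from station import arm
from h import *
s=arm.observe();p,r=pose(s);print(p,yang(r),s["joint_positions"],s["wrist_torque"])
C=np.array([.635,-.003]);K=np.array([.593,-.078]);a=K-C;rad=.0858
th0=np.arctan2(a[1],a[0])
for d in np.arange(0,1.2,.11):
    q=C+rad*np.array([np.cos(th0-d),np.sin(th0-d)]); t=np.array([np.sin(th0-d),-np.cos(th0-d)])
    print(round(d,2),*goto(s,[*(q+t*.008),.159],yang(r)-d))
E
```

```text
time_s: 3.32
eef_pos: [0.595, -0.078, 0.1627]
ee_rot: [0.001, -0.449, 0.894, -0.001]
wrist_force: [-0.1, -0.8, 0.1]
grip_width: 0.0562
grip_force: 0.0
[ 0.59498171 -0.07804919  0.16272252] 2.5013866577164774 [-2.19874875e-01  7.52047255e-02  1.84032613e+00 -6.28025847e-07
  1.22231703e+00 -2.72126393e+00] [-0.03126262  0.00689568 -0.01737711]
0.0 [0.002  0.0096 0.0037] [-0.003  0.002  0.   ]
0.11 [0.0019 0.0191 0.0037] [-0.003  0.002  0.11 ]
0.22 [0.0006 0.0285 0.0036] [-0.003  0.002  0.22 ]
0.33 [-0.0016  0.0377  0.0036] [-0.003  0.002  0.33 ]
0.44 [-0.0048  0.0466  0.0036] [-0.003  0.002  0.44 ]
0.55 [-0.009   0.0551  0.0035] [-0.003  0.002  0.55 ]
0.66 [-0.0141  0.063   0.0035] [-0.003  0.003  0.66 ]
0.77 [-0.0201  0.0704  0.0035] [-0.003  0.003  0.77 ]
0.88 [-0.0268  0.0771  0.0035] [-0.003  0.003  0.88 ]
0.99 [-0.0342  0.083   0.0035] [-0.002  0.003  0.99 ]
1.1 [-0.0422  0.0881  0.0035] [-0.002  0.003  1.1  ]
```

In the tool's units: 0.077 m is 3.85, 0.0705 m is 3.525, 0.88 rad is 4.4.

```bash
echo '[0.05,0.45,0,0,0,0,0.056,0.05,0.95,0,0,0,0.55,0.056,0.025,1.425,0,0,0,1.1,0.056,-0.075,1.875,0,0,0,1.65,0.056,-0.25,2.325,0,0,0,2.2,0.056,-0.45,2.75,0,0,0,2.75,0.056,-0.7,3.15,0,0,0,3.3,0.056,-1,3.525,0,0,0,3.85,0.056,-1.35,3.85,0,0,0,4.4,0.056,-1.35,3.85,0,0,0,4.4,0.056]' | python3 shift.py
python3 - <<'E'
from station import arm
from h import *
s=arm.observe();p,r=pose(s);print(p,yang(r),s["joint_positions"],s["wrist_torque"],s["wrist_force"])
c=arm.capture("top"); cv2.imwrite("pics/t1.png",cv2.resize(c["image"][165:255,305:415,::-1],None,fx=6,fy=6))
C=np.array([.635,-.003]);K=np.array([.593,-.078]);a=K-C;rad=.0858
th0=np.arctan2(a[1],a[0])
for d in np.arange(.9,1.25,.05):
    q=C+rad*np.array([np.cos(th0-d),np.sin(th0-d)]); t=np.array([np.sin(th0-d),-np.cos(th0-d)])
    print(round(d,2),*goto(s,[*(q+t*.008),.159],2.5014-d))
E
```

```text
time_s: 4.15
eef_pos: [0.548, -0.009, 0.1619]
ee_rot: [0.001, -0.025, 1.0, 0.0]
wrist_force: [0.9, -0.2, -0.1]
grip_width: 0.0558
grip_force: 0.0
[ 0.54804986 -0.00895383  0.16190583] 1.621358061516234 [-1.14477231e-01 -3.77080658e-02  1.95639150e+00  4.30922152e-04
  1.22055426e+00 -1.73598266e+00] [0.043519   0.03202788 0.00995837] [ 0.94747313 -0.22097188 -0.08717501]
0.9 [-0.001   0.0001  0.0029] [0.    0.002 0.02 ]
0.95 [-0.001   0.0044  0.0029] [0.    0.002 0.07 ]
1.0 [-0.0013  0.0087  0.0029] [0.    0.002 0.12 ]
1.05 [-0.0017  0.013   0.0029] [0.    0.002 0.17 ]
1.1 [-0.0024  0.0173  0.0029] [0.    0.002 0.22 ]
1.15 [-0.0033  0.0215  0.0029] [0.    0.002 0.27 ]
1.2 [-0.0044  0.0256  0.0029] [0.    0.002 0.32 ]
```

View pics/t1.png

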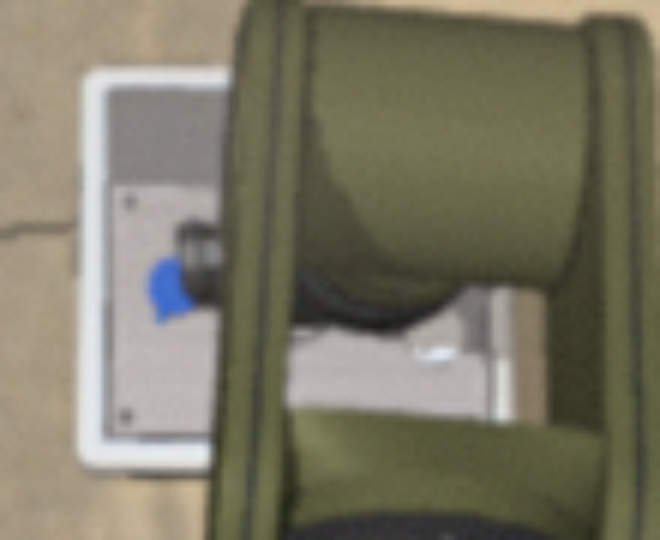

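The arm hides the knob; the instrument's left edge (82,265) and the blue disc (175,285) are unmoved.

In the tool's units: 0.009 m is 0.45, 0.006 m is 0.3, 0.12 rad is 0.6.

```bash
echo '[-0.05,0.15,0,0,0,0.25,0.056,-0.05,0.3,0,0,0,0.5,0.056,-0.065,0.45,0,0,0,0.6,0.056,-0.065,0.45,0,0,0,0.6,0.056]' | python3 shift.py
python3 - <<'E'
from station import arm
from h import *
s=arm.observe();p,r=pose(s);print(p,yang(r),s["wrist_torque"],s["wrist_force"])
c=arm.capture("wrist");np.savez("wrist1.npz",**c,p=p,q=s["ee_rot"]);cv2.imwrite("pics/w1.png",c["image"][:,:,::-1])
E
```

```text
time_s: 4.53
eef_pos: [0.549, -0.0013, 0.161]
ee_rot: [0.0, 0.033, 0.999, -0.0]
wrist_force: [-0.9, -0.9, -0.8]
grip_width: 0.0559
grip_force: 0.2
[ 0.54895698 -0.00133489  0.16102468] 1.504163198054423 [-0.05807162  0.02797425 -0.00175991] [-0.8862423  -0.91599734 -0.8443696 ]
```

View pics/w1.png

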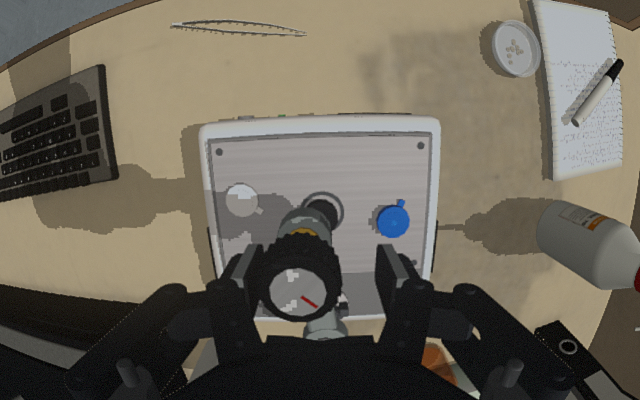

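The knob (298,285) lies against the left, pushing finger, and the head is still short of the crystal ring (323,208). I'll continue in small steps while watching the force.

In the tool's units: 0.005 m is 0.25, 0.004 m is 0.2.

```bash
echo '[0,0.1,0,0,0,0,0.056,0,0.2,0,0,0,0,0.056,0,0.25,0,0,0,0,0.056,0,0.25,0,0,0,0,0.056]' | python3 shift.py; for i in 1 ; do echo '[0,0.05,0,0,0,0,0.056,0,0.1,0,0,0,0,0.056,0,0.1,0,0,0,0,0.056]' | python3 shift.py; done
```

```text
time_s: 4.92
eef_pos: [0.5491, 0.0039, 0.1603]
ee_rot: [-0.0, 0.034, 0.999, -0.0]
wrist_force: [-0.3, -2.2, 0.4]
grip_width: 0.056
grip_force: 0.7
time_s: 5.17
eef_pos: [0.5492, 0.0061, 0.1602]
ee_rot: [-0.0, 0.034, 0.999, 0.0]
wrist_force: [-1.1, -2.1, 1.1]
grip_width: 0.0559
grip_force: 0.7
```

```bash
echo '[0,0.05,0,0,0,0,0.056,0,0.05,0,0,0,0,0.056]' | python3 shift.py; echo '[0,0.05,0,0,0,0,0.056,0,0.05,0,0,0,0,0.056]' | python3 shift.py
```

```text
time_s: 5.33
eef_pos: [0.5493, 0.0071, 0.1602]
ee_rot: [-0.0, 0.034, 0.999, 0.0]
wrist_force: [-1.2, -1.1, 0.4]
grip_width: 0.0561
grip_force: 0.7
time_s: 5.5
eef_pos: [0.5494, 0.0081, 0.1602]
ee_rot: [-0.0, 0.034, 0.999, 0.0]
wrist_force: [-1.1, -1.5, -0.1]
grip_width: 0.056
grip_force: 0.7
```

Run:
```python
from station import arm
from h import *
s=arm.observe();p,r=pose(s);c=arm.capture("wrist");np.savez("wrist2.npz",**c,p=p,q=s["ee_rot"])
V=cv2.cvtColor(c["image"],cv2.COLOR_RGB2HSV)
yy,xx=np.mgrid[:400,:640]
for nm in ["wrist1","wrist2"]:
    d=dict(np.load(nm+".npz"));pp=d["p"];rr=R.from_quat(d["q"][[1,2,3,0]]);V=cv2.cvtColor(d["image"],cv2.COLOR_RGB2HSV)
    e=blob(V[...,2]>115,298,286,32);print(nm,np.round(e,1) if 0 else e,wray(d,pp,rr,*e[0],.179).round(4))
```

```text
wrist1 ((297.2611083984375, 291.8037414550781), (46.28512954711914, 55.40868377685547), 99.53294372558594) [ 0.5503 -0.0125  0.179 ]
wrist2 ((296.7643737792969, 291.229248046875), (46.57383728027344, 55.9766960144043), 99.40375518798828) [ 0.5499 -0.0032  0.179 ]
```

```bash
for i in 1 2 3; do :; done; echo '[0,0.05,0,0,0,0,0.056,0,0.05,0,0,0,0,0.056]' | python3 shift.py|grep -E 'eef|force'; echo '[0,0.05,0,0,0,0,0.056,0,0.05,0,0,0,0,0.056]' | python3 shift.py|grep -E 'eef|force'
```

```text
eef_pos: [0.5495, 0.009, 0.1602]
wrist_force: [-0.9, -0.3, -0.3]
grip_force: 0.6
eef_pos: [0.5495, 0.01, 0.1603]
wrist_force: [-0.8, -1.5, -0.3]
grip_force: 0.9
```

In the tool's units: 0.001 m is 0.05.

```bash
echo '[0,0.05,0,0,0,0,0.056,0,0.05,0,0,0,0,0.056]' | python3 shift.py|grep -E 'eef|force'; echo '[0,0.05,0,0,0,0,0.056,0,0.05,0,0,0,0,0.056]' | python3 shift.py|grep -E 'eef|force'
```

```text
eef_pos: [0.5496, 0.0104, 0.1603]
wrist_force: [-0.8, -3.8, -0.3]
grip_force: 2.2
eef_pos: [0.5496, 0.0108, 0.1603]
wrist_force: [-1.7, -6.5, -0.8]
grip_force: 3.4
```

The stop is reached: the force rises about 2.5 N per mm of command and the TCP stalls. I'll centre on the knob, lower 3 mm and grip.

```bash
echo '[0,-0.25,0.05,0,0,0,0.056,0,-0.475,0.15,0,0,0,0.056,0,-0.475,0.15,0,0,0,0.056,0,-0.475,0.15,0,0,0,0.044,0,-0.475,0.15,0,0,0,0.03,0,-0.475,0.15,0,0,0,0.03,0,-0.475,0.15,0,0,0,0.03,0,-0.475,0.15,0,0,0,0.03]' | python3 shift.py
python3 - <<'E'
from station import arm
from h import *
s=arm.observe();p,r=pose(s);print(p,yang(r),s["joint_positions"],s["wrist_torque"],s["wrist_force"],s["grip_width"],s["grip_force"])
E
```

```text
time_s: 6.88
eef_pos: [0.5493, 0.0012, 0.1581]
ee_rot: [0.0, 0.034, 0.999, -0.001]
wrist_force: [-2.5, -5.4, 1.9]
grip_width: 0.0358
grip_force: 60.0
[0.549279   0.00123707 0.15810019] 1.5021589120849363 [-0.09417332 -0.03006913  1.95574489 -0.00289325  1.21528948 -1.5953268 ] [-0.80507315  0.28581979 -0.02604585] [-2.54356527 -5.43156796  1.90877852] 0.035766806938945524 60.02063870429993
```

```bash
cat > st.py <<'E'
from station import arm
from h import *
s=arm.observe();p,r=pose(s);print("p",p.round(4),"ya %.4f"%yang(r),"j6 %.3f"%s["joint_positions"][5],"T",np.round(s["wrist_torque"],3),"F",np.round(s["wrist_force"],2),"tilt",np.round(r.as_matrix()[:2,2],4),"g",round(s["grip_width"],4))
E
echo '[0,-0.03,0,0,0,0.5,0.03,0,-0.03,0.03,0,0,1,0.03]' | python3 shift.py>/dev/null; python3 st.py; echo '[0,0,0.015,0,0,0.5,0.03,0,0,0.03,0,0,1,0.03]' | python3 shift.py>/dev/null; python3 st.py; echo '[0,0,0.015,0,0,0.5,0.03,0,0,0.03,0,0,1,0.03]' | python3 shift.py>/dev/null; python3 st.py
```

```text
p [0.5494 0.0014 0.1575] ya 1.2979 j6 -1.392 T [-0.216  0.145  0.231] F [-1.66 -2.84  3.29] tilt [ 0.001 -0.001] g 0.0355
p [0.5495 0.0017 0.1568] ya 1.0978 j6 -1.192 T [-0.073 -0.039  0.227] F [ 0.04 -0.72  1.77] tilt [ 0.0014 -0.0004] g 0.0355
p [0.5498 0.0019 0.1562] ya 0.8978 j6 -0.992 T [ 0.065 -0.297  0.245] F [-0.07 -1.85  0.44] tilt [0.0022 0.0001] g 0.0356
```

In the tool's units: 0.0006 m is 0.03, 0.0003 m is 0.015, 0.2 rad is 1.

```bash
echo '[0,0,0.015,0,0,0.5,0.03,0,0,0.03,0,0,1,0.03]' | python3 shift.py>/dev/null; python3 st.py; echo '[0,0,0.015,0,0,0.5,0.03,0,0,0.03,0,0,1,0.03]' | python3 shift.py>/dev/null; python3 st.py;echo '[0,0,0.015,0,0,0.5,0.03,0,0,0.03,0,0,1,0.03]' | python3 shift.py>/dev/null; python3 st.py
```

```text
p [0.5501 0.0021 0.1557] ya 0.6979 j6 -0.792 T [ 0.138 -0.466  0.245] F [ 2.13 -0.63  0.74] tilt [0.0031 0.0004] g 0.0357
p [0.5504 0.0022 0.1552] ya 0.4980 j6 -0.592 T [ 0.138 -0.685  0.289] F [2.13 0.47 0.47] tilt [0.0042 0.0006] g 0.0355
p [0.5508 0.0022 0.1547] ya 0.2982 j6 -0.392 T [ 0.144 -0.922  0.336] F [3.65 0.86 0.06] tilt [0.0052 0.0005] g 0.0356
```

Torque began rising at about 0.8 rad of turn. I'll check the disc thickness from the first images, then relieve the side load.

```bash
python3 - <<'E'
from h import *
for n in ["top","scene"]:
    c=dict(np.load(n+"0.npz"));w=cloud(c)
    V=cv2.cvtColor(c["image"],cv2.COLOR_RGB2HSV)
    for nm,q in [("black",(.5535,-.004)),("blue",(.56,.051)),("white",(.537,-.06)),("capTop",(.593,-.078))]:
        d=np.hypot(w[...,0]-q[0],w[...,1]-q[1]); a=w[d<.007,2]; b=w[(d>.024)&(d<.03)&(w[...,2]<.09),2]
        print(n,nm,len(a),np.nanmedian(a).round(4),len(b),np.nanmedian(b).round(4) if len(b) else 0)
E
echo '[-0.015,0.03,0.005,0,0,0.1,0.03,-0.015,0.055,0.005,0,0,0.15,0.03,-0.015,0.055,0.005,0,0,0.2,0.03]' | python3 shift.py>/dev/null; python3 st.py
```

```text
top black 21 0.0802 147 0.0693
top blue 22 0.0768 144 0.0691
top white 22 0.074 135 0.0696
top capTop 24 0.1791 71 0.0683
scene black 16 0.0809 56 0.0708
scene blue 0 nan 60 0.0709
scene white 20 0.0749 172 0.0699
scene capTop 103 0.1271 383 0.0449
p [0.5511 0.0021 0.1546] ya 0.2635 j6 -0.358 T [ 0.238 -0.701  0.364] F [1.81 0.95 1.22] tilt [0.0024 0.0004] g 0.0355
  return np.nanmean(a, axis, out=out, keepdims=keepdims)
```

```bash
echo '[0,0,0.015,0,0,0.4,0.03]' | python3 shift.py>/dev/null; python3 st.py; echo '[0,0,0.015,0,0,0.4,0.03]' | python3 shift.py>/dev/null; python3 st.py;echo '[0,0,0.015,0,0,0.4,0.03]' | python3 shift.py>/dev/null; python3 st.py;echo '[0,0,0.015,0,0,0.4,0.03]' | python3 shift.py>/dev/null; python3 st.py
```

```text
p [0.5512 0.0021 0.1544] ya 0.1820 j6 -0.276 T [ 0.208 -0.794  0.353] F [2.01 1.74 3.59] tilt [0.003  0.0004] g 0.0354
p [0.5514 0.0021 0.1541] ya 0.0998 j6 -0.194 T [ 0.219 -0.875  0.374] F [2.64 1.44 3.12] tilt [0.0034 0.0003] g 0.0357
p [0.5515 0.0021 0.154 ] ya 0.0197 j6 -0.114 T [ 0.162 -0.825  0.451] F [2.13 0.76 3.21] tilt [0.0038 0.0002] g 0.0357
p [0.5516 0.002  0.1538] ya -0.0602 j6 -0.034 T [ 0.127 -0.886  0.416] F [3.45 1.01 3.68] tilt [0.0042 0.0001] g 0.0354
```

Careful with the scale: shifts go in units of 20 mm and turns go in units of 0.2 rad. That gives: 0.0004 m is 0.02, 0.03 rad is 0.15.

```bash
echo '[0,0.02,0,0,0,0.15,0.03]' | python3 shift.py>/dev/null; python3 st.py; echo '[0,0,0.005,0,0,0.15,0.03]' | python3 shift.py>/dev/null; python3 st.py;echo '[0,0,0.005,0,0,0.15,0.03]' | python3 shift.py>/dev/null; python3 st.py;echo '[0,0,0.005,0,0,0.15,0.03]' | python3 shift.py>/dev/null; python3 st.py
cat > av.py <<'E'
from station import arm
import numpy as np
L=[]
for i in range(12): arm.capture("wrist"); s=arm.observe(); L.append(s["wrist_torque"][2])
print(np.round(L,3),np.mean(L))
E
python3 av.py
```

```text
p [0.5518 0.002  0.1537] ya -0.0894 j6 -0.005 T [ 0.2   -0.596  0.378] F [2.53 0.88 4.1 ] tilt [0.0034 0.    ] g 0.0352
p [0.5518 0.002  0.1536] ya -0.1178 j6 0.024 T [ 0.141 -0.688  0.415] F [2.52 0.74 3.32] tilt [ 0.0035 -0.    ] g 0.0352
p [0.5519 0.0019 0.1535] ya -0.1477 j6 0.054 T [ 0.098 -0.785  0.42 ] F [2.22 0.28 3.29] tilt [ 0.0036 -0.0001] g 0.0354
p [0.5519 0.0019 0.1535] ya -0.1776 j6 0.084 T [ 0.093 -0.75   0.415] F [3.09 1.62 4.1 ] tilt [ 0.0038 -0.0001] g 0.0353
[0.308 0.26  0.304 0.275 0.334 0.287 0.297 0.392 0.321 0.311 0.264 0.323] 0.30627902662981094
```

In the tool's units: 0.0003 m is 0.015, 0.0002 m is 0.01, 0.06 rad is 0.3.

```bash
echo '[0,0.01,0,0,0,0.2,0.03,0,0.015,0,0,0,0.3,0.03]' | python3 shift.py>/dev/null; python3 st.py;echo '[0,0,0,0,0,0.1,0.03]' | python3 shift.py>/dev/null; python3 st.py
```

```text
p [0.552  0.0018 0.1533] ya -0.2382 j6 0.144 T [ 0.128 -1.038  0.449] F [3.42 1.17 4.78] tilt [ 0.0032 -0.0001] g 0.0357
p [0.552  0.0018 0.1532] ya -0.2577 j6 0.164 T [ 0.076 -1.154  0.446] F [4.09 1.79 4.95] tilt [ 0.0033 -0.0002] g 0.0354
```

The torque of about 0.447 N m puts the pin at about 60 N. Now release and retreat.

In the tool's units: -0.12 m is -6, -0.15 m is -7.5.

```bash
echo '[0,0,0,0,0,0,0.05,0,0,0,0,0,0,0.07,0,0,0,0,0,0,0.085,0,0,0,0,0,0,0.085,0,0,0,0,0,0,0.085,0,0,0,0,0,0,0.085,0,0,0,0,0,0,0.085]' | python3 shift.py; echo '[0,0,-0.5,0,0,0,0.085,0,0,-1.5,0,0,0,0.085,0,0,-3,0,0,0,0.085,0,0,-5,0,0,0,0.085,0,0,-6.5,0,0,0,0.085,0,0,-7.5,0,0,0,0.085,-1.5,-1.5,-7.5,0,0,0,0.085,-3,-3,-7.5,0,0,0,0.085,-4.5,-4.5,-7.5,0,0,0,0.085,-6,-6,-7.5,0,0,0,0.085]' | python3 shift.py
python3 - <<'E'
from station import arm
from h import *
s=arm.observe();p,r=pose(s);c=arm.capture("wrist");np.savez("wrist3.npz",**c,p=p,q=s["ee_rot"]);t=arm.capture("scene")
cv2.imwrite("pics/f1.png",cv2.resize(t["image"][195:285,245:360,::-1],None,fx=6,fy=6,interpolation=cv2.INTER_CUBIC)); print(p,s["joint_positions"])
o=dict(np.load("scene0.npz"))["image"]
g=lambda a:cv2.cvtColor(a,cv2.COLOR_RGB2GRAY).astype(np.float32)[240:282,252:345]
print("shift px",cv2.phaseCorrelate(g(o),g(t["image"])))
V=cv2.cvtColor(t["image"],cv2.COLOR_RGB2HSV);w=cloud(t);k=(w[...,2]>.15)&(w[...,2]<.2)&(abs(w[...,0]-.55)<.05)&(abs(w[...,1])<.05);print(w[k].max(0) if k.any() else 0,k.sum())
E
```

```text
time_s: 10.23
eef_pos: [0.5506, 0.0017, 0.1518]
ee_rot: [-0.0, 0.792, 0.61, -0.0]
wrist_force: [0.2, -0.2, 0.7]
grip_width: 0.0852
grip_force: 0.0
time_s: 11.07
eef_pos: [0.4054, -0.0825, 0.303]
ee_rot: [0.0, 0.792, 0.611, 0.0]
wrist_force: [0.6, -1.8, 0.3]
grip_width: 0.0851
grip_force: 0.0
[ 0.40537215 -0.08245759  0.30301036] [-3.30411982e-01 -4.61894000e-01  2.06254584e+00 -3.07730389e-04
  1.54001281e+00 -7.38448007e-02]
shift px ((-0.11664615002778334, 0.5767576547686524), 0.7882292305981672)
[0.57165612 0.01735358 0.17695015] 289
```

View pics/f1.png

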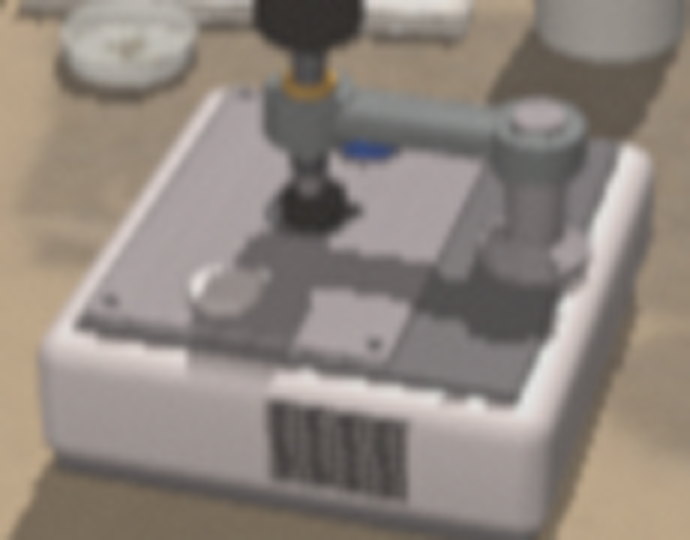

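The pin stands on the black disc (312,205) and the instrument's corners (45,345) and (545,530) are unchanged. I'll make one check of the knob's drop with the top camera, then hand in.

Run:
```python
from station import arm
from h import *
t=arm.capture("top");w=cloud(t)
d=np.hypot(w[...,0]-.5515,w[...,1]-.001);a=w[(d<.007)&(w[...,2]>.1),2];print(len(a),np.median(a) if len(a) else 0)
b=dict(np.load("wrist3.npz"));o=cv2.cvtColor(t["image"],cv2.COLOR_RGB2HSV)
m=(w[...,2]>.16)&(w[...,2]<.19)&(d<.04);print(w[m].mean(0).round(4),m.sum(), np.hypot(*(w[m].mean(0)[:2]-[.635,-.003])))
```

```text
27 0.1738605504078281
[ 0.5498 -0.0013  0.172 ] 205 0.08526029300246135
```

```bash
python3 -c "
from station import arm
print(arm.finish_job())"
```

```text
the job is handed in; nothing more can be done
None
```

I swung the clamp arm onto its stop, screwed the knob down about 1.76 rad until the pin pressed the black disc with roughly 60 N (knob torque suggests 60–65 N, camera depth 50–56 N), then released, retreated and handed the job in; the instrument had not moved and I touched neither the other discs nor the bench items.

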